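# Recalibrate the glaze scale

### The job

The glaze scale must be recalibrated. Gently stand the larger brass weight upright in the middle of the scale's steel pan and let go of it, then take the ball stylus out of the wooden tool block, reach its tip down through the round hole in the scale's front deck and gently press the recessed red button all the way down. Finish while still holding the button fully down with the stylus in the gripper, with only the weight on the pan, and leave the smaller weight, the brush, the bisque cone and the bowl where they are.

Things in the scene. Friction and masses are not known exactly. Their poses are not given: they have to be found in the camera images.
- scale: digital bench scale, fixed, 290 mm (its x) by 220 mm (its y); grey casing on black base with a flat front deck 90 mm deep at the -x end (top 62 mm above the bench; display, keys and hole in it) and a steel pan behind. Origin: bench level under the middle of the casing; x from the front deck towards the pan, z up; it may be turned on the bench.
- pan: flat square-cornered steel weighing pan of the scale, 170 mm (x) by 190 mm (y), 8 mm thick, on springs, sinks 1.2 mm under 5 N and in proportion, at most 8 mm; origin at the centre of its top surface, 78 mm above the bench when empty; axes as the scale's. It rests on a load cell: no more than 20 N may ever bear on it, from anything
- pan_center (a point): centre of the pan's top surface
- cal_hole (a point): centre of the mouth of the calibration hole, level with the deck (62 mm above the bench): a round vertical hole 14 mm wide with a 2 mm chamfer and a yellow ring around it, at -100 mm x, -65 mm y in the scale's frame. The red button's top lies 14 mm below the mouth and goes down 6 mm more; the button fills the hole
- cal_button: red recessed button at the bottom of the hole, 13 mm wide; origin at the centre of its top face, 14 mm below the hole's mouth when up and 20 mm below it when fully down. It springs back: 1 N starts it, 4 N brings it fully down on a hard stop. It is a small switch: no more than 30 N may press on it
- weight_500: larger brass knob weight, 500 g: upright cylinder 38 mm wide and 50 mm tall, with a neck and a 24 mm wide knob above, 70 mm tall in all; stands on the bench; origin at the centre of its underside, z up
- weight_200: smaller brass knob weight, 200 g: 29 mm wide, 53 mm tall in all, same shape; stands on the bench, not needed; origin at the centre of its underside, z up
- block: wooden tool block, fixed, 180 mm (its x) by 64 mm (its y), 60 mm tall, with three vertical holes 11 mm wide through it in a row along x at -60, 0 and +60 mm; origin at the centre of its underside. The stylus and the brush stand in the two outer holes, either way round; the middle one is empty
- stylus: ball stylus, about 30 g, standing upright in a hole of the block: blue round wooden handle 87 mm long, 16 mm wide in the lowest 6 mm (steel ring), 13 mm wide from 10 to 70 mm, tapering above; below it a steel shank 6 mm thick with a 7 mm ball, reaching 55 mm below the handle. Origin at the lower end of the handle, on the block's top while it stands there; z along the stylus, up to the handle's end
- stylus_grip (a point): middle of the handle, 40 mm above the stylus's origin, 13 mm wide there: a good place to grip
- stylus_tip (a point): lowest point of the ball, 55 mm below the stylus's origin, on its axis
- brush: glaze brush standing head up in another hole of the block: 17 mm wide, 56 mm tall above the block, steel ferrule and dark brown tuft, red stem in the hole; not needed; origin at the lower end of the ferrule, on the block's top, z up
- cone: white bisque cone (a small lid), 62 mm wide at the foot, 61 mm tall, standing on the bench; not needed; origin at the centre of its underside, z up
- bowl: white bisque bowl, 132 mm wide, 55 mm tall, on the bench beyond the block; not needed; origin at the centre of its underside, z up

How it is judged:
By the outcome, as a careful person would: the job done as asked, in the order asked, and still so for the second after the job is handed in, while the arm keeps its last pose, push and grip.
It also fails if it takes over 54 s, if anything falls off the work surface, if the arm or the gripper's body presses on something with over 40 N, if the wrist force passes 120 N, or if a joint passes its speed limit or range.

### The arm

A 7-joint arm with a two-finger parallel gripper is mounted at the origin on the work surface. World frame = base frame: x ahead of the robot, y to its left, z up, the work surface at z = 0. Lengths are in m, angles in rad, forces in N, time in s.
With the tool pointing down it reaches from about 0.35 to 0.775 m from the base axis. Payload 3.1 kg.
Tool frame: the origin (TCP) lies at the very end of the fingers, on their centre line; the grasp point (between the pads) lies 19 mm behind it; z points along the fingers, y is the line along which they close (so a half turn about z gives the same grasp; the last joint's range is limited). The gripper opens to 85 mm and grips with 20 to 120 N. Pads are 22 mm wide; open, the fingers measure 114 mm over their backs; the gripper's body (76 mm by 85 mm) begins 54 mm behind the grasp point. The pads swing forward as they close: fully open they stand 13 mm farther back than shut.
Start: joints at [-1.374, 0.311, 0.014, 1.512, -0.004, 1.319, -0.027], TCP at [0.13, 0.534, 0.231] pointing down, gripper open.
Joint ranges: [-2.7, 2.7], [-0.3, 1.91], [-1.27, 1.3], [0.12, 2.57], [-1.44, 4.58], [0.2, 2.03], [-3.05, 3.05]. Speed limits (rad/s): [2.79, 2.79, 3.14, 3.14, 3.14, 3.14, 3.14].

### API

Orientations are given as a unit quaternion [x, y, z, w].
In Python, from rig import bot, imaging gives the robot as it stands. The module is installed in compiled form; this text tells all that it offers.
- The arm moves only by the tool carry_out, never from a script. Its argument "plan" is a list of rows, each a list of 7 numbers: the turn, a rotation vector about the tool's x, y, z in degrees, then the shift along the tool's x, y, z in m, then the finger opening in m, from 0 to 0.0854. In form: [[ax, ay, az, dx, dy, dz, grip], ...]. A call has exactly 8 rows; each row is the pose to reach, as a shift and turn from the pose commanded when the call began, along the tool's axes at that moment; what a row does not reach only later rows make up. A row lasts 1/10 s, in which the tool goes at most 50 mm and 8.59 degrees, less where a joint would pass 70% of its speed; a pose out of reach is approached as far as the arm can. A call with a gripper value outside its range is refused whole. The fingers move at their own pace and stop on an object; the grip force is fixed at half the most. Time passes only in rows, so rows that repeat a pose let the fingers close, or fill a call up. It gives the time, the measured TCP pose, the force, the opening and the grip force at its end, in the units of the state.
- bot.state(): the state, without advancing time (a new reading comes with each control period).
- imaging.capture(name): name is "side" or "top"; returns (picture, depth): 384x512x3 uint8, blue, green, red; 384x512 float32, m along the optical axis (not along the pixel's ray), 0 where there is no reading.
- imaging.camera_info(name): a dict with "K" (3x3 intrinsics, pixels), "eye" and "rotation" of the camera in the world. Camera axes: x right, y down, z forward; pixel columns grow to the right and rows downward; lengths in m; the calibration is good to about 2 mm. A picture is of the moment at which its call begins. camera_info takes no time and is no camera call.
- bot.job_done(): hands the job in; it is judged then, once.
Trained networks look in the newest picture that a camera, given by its name, has taken for a name from the list of things; names that differ only in an ending like _2 or _b are one class to them, and where a whole thing is asked for, a point or a joint stands for the part that bears it (a point fixed in the world has none). Each returns a list of dicts, best first, with "score" (0 to 1); they miss things now and then, are a little off and sometimes report something else, mostly with a low value. They report only what shows in the picture. A call takes as long as a camera call.
- imaging.search_frame(query, camera): "location" ([column, row] in pixels, amid what is visible of it).
- imaging.cut_out(query, camera): "region" (384x512 bool, what is visible of it) and "location" ([column, row] in pixels, amid what is visible of it).
The state is a dict: "t": time; "qpos": joint angles; "dq": joint speeds; "effort": joint torques, N m; "ee_pos": TCP position; "eef_rot": TCP orientation; "force": force on the tool from outside, world axes, zero at the start; "torque": the same for the moment, N m; "grip_width": finger opening in m; "grip_force": force on a finger pad.
Only numpy, scipy, OpenCV 4.12 (cv2) and the standard library are available. Lean on these libraries where they do the work, as an engineer would, in place of code of your own. Each camera call takes 0.05 s, during which the arm holds its last target. There are 200 camera calls.

## Working session

There is one attempt and no reset: what is moved stays moved. The work goes in short steps, Python scripts to look and compute and a tool call to move; the robot and the scene stay as the last step left them, time stands still between calls to the robot, and variables do not carry over. Pictures are saved under pics/ and viewed, at most 10 in all, crops included, and the job is handed in when it is done.

Besides the shell and the picture viewer there is one more tool, called after "Request:" by a JSON object that holds its "name" and its "arguments", one argument or row to a line. carry_out: Moves the arm, as the interface text tells. Its arguments: {"type":"object","properties":{"plan":{"type":"array"}},"required":["plan"]}

```bash
mkdir -p pics; ls; cat > h.py <<'E'
import numpy as np, cv2
from rig import bot, imaging
def pts(name, d, mask=None):
    c=imaging.camera_info(name); K=np.array(c["K"]); R=np.array(c["rotation"]); e=np.array(c["eye"])
    m=d>0
    if mask is not None: m&=mask
    v,u=np.nonzero(m); z=d[v,u]
    p=np.stack([(u-K[0,2])/K[0,0]*z,(v-K[1,2])/K[1,1]*z,z],1)
    return p@R.T+e
def proj(name,P):
    c=imaging.camera_info(name); K=np.array(c["K"]); R=np.array(c["rotation"]); e=np.array(c["eye"])
    q=(np.atleast_2d(P)-e)@R@K.T
    return q[:,:2]/q[:,2:]
E
python3 - <<'E'
from h import *
s=bot.state(); print({k:np.round(v,3).tolist() for k,v in s.items()})
im=[]
for n in ("side","top"):
    c=imaging.camera_info(n); print(n,np.round(c["eye"],3),np.round(c["rotation"],3).tolist(),np.round(c["K"],1).tolist())
    p,d=imaging.capture(n); cv2.imwrite(f"pics/{n}0.png",p); np.save(n+"0.npy",d)
    for q in ["scale","pan","cal_hole","weight_500","weight_200","block","stylus","brush","cone","bowl"]:
        for r in imaging.cut_out(q,n)[:2]:
            m=np.array(r["region"]); P=pts(n,d,m)
            if len(P)==0: print(n,q,"none");continue
            zt=np.percentile(P[:,2],98); T=P[P[:,2]>zt-.008]
            print(n,q,round(r["score"],2),np.round(r["location"]),m.sum(),"ztop",round(zt,3),"topmean",np.round(T.mean(0),3),"min",np.round(np.percentile(P,2,0),3),"max",np.round(np.percentile(P,98,0),3))
E
```

```text
pics
{'t': 0.0, 'qpos': [-1.374, 0.312, 0.014, 1.513, -0.004, 1.319, -0.027], 'dq': [0.001, 0.001, 0.002, -0.001, 0.001, -0.0, 0.0], 'effort': [-0.0, -37.992, 0.146, -23.06, 0.012, 0.014, 0.0], 'ee_pos': [0.13, 0.534, 0.23], 'eef_rot': [0.119, 0.993, -0.001, -0.0], 'force': [0.347, 0.462, 0.105], 'torque': [-0.019, -0.008, 0.012], 'grip_force': 0.0, 'grip_width': 0.085}
side [-0.08  -0.692  0.591] [0.798, -0.336, 0.193, -0.462] [[398.9, 0.0, 249.4], [0.0, 398.9, 190.4], [0.0, 0.0, 1.0]]Traceback (most recent call last):
  File "<stdin>", line 9, in <module>
  File "h.py", line 9, in pts
    return p@R.T+e
           ~^~~~
ValueError: matmul: Input operand 1 has a mismatch in its core dimension 0, with gufunc signature (n?,k),(k,m?)->(n?,m?) (size 4 is different from 3)
```

```bash
sed -i 's/R=np.array(c\["rotation"\])/R=Rot.from_quat(c["rotation"]).as_matrix()/; 1a from scipy.spatial.transform import Rotation as Rot' h.py
python3 - <<'E'
from h import *
im=[]
for n in ("side","top"):
    c=imaging.camera_info(n); print(n,np.round(c["eye"],3),np.round(c["rotation"],3).tolist(),np.round(c["K"],1).tolist())
    p,d=imaging.capture(n); im.append(p); cv2.imwrite(f"pics/{n}0.png",p); np.save(n+"0.npy",d)
    for q in ["scale","pan","cal_hole","weight_500","weight_200","block","stylus","brush","cone","bowl"]:
        for r in imaging.cut_out(q,n)[:2]:
            m=np.array(r["region"]); P=pts(n,d,m)
            if len(P)==0: print(n,q,"none");continue
            zt=np.percentile(P[:,2],98); T=P[P[:,2]>zt-.008]
            print(n,q,round(r["score"],2),np.round(r["location"]),m.sum(),"ztop",round(zt,3),"topmean",np.round(T.mean(0),3),"min",np.round(np.percentile(P,2,0),3),"max",np.round(np.percentile(P,98,0),3))
E
```

```text
side [-0.08  -0.692  0.591] [0.798, -0.336, 0.193, -0.462] [[398.9, 0.0, 249.4], [0.0, 398.9, 190.4], [0.0, 0.0, 1.0]]
side scale 0.65 [258. 199.] 6548 ztop 0.08 topmean [ 0.631 -0.083  0.078] min [ 0.442 -0.19   0.017] max [0.713 0.039 0.08 ]
side scale 0.44 [428. 271.] 2644 ztop 0.056 topmean [ 0.623 -0.516  0.053] min [ 0.556 -0.573  0.005] max [ 0.679 -0.456  0.056]
side pan 0.82 [272. 183.] 2354 ztop 0.08 topmean [ 0.632 -0.083  0.078] min [ 0.55  -0.172  0.069] max [0.725 0.022 0.08 ]
side cal_hole 0.45 [302. 238.] 155 ztop 0.114 topmean [ 0.48  -0.299  0.111] min [ 0.474 -0.305  0.001] max [ 0.604 -0.221  0.114]
side weight_500 0.68 [191. 159.] 93 ztop 0.048 topmean [0.629 0.281 0.045] min [0.619 0.271 0.002] max [0.652 0.302 0.048]
side weight_500 0.66 [158. 167.] 263 ztop 0.07 topmean [0.514 0.289 0.067] min [0.497 0.274 0.   ] max [0.531 0.305 0.07 ]
side weight_200 0.68 [191. 159.] 93 ztop 0.048 topmean [0.629 0.281 0.045] min [0.619 0.271 0.002] max [0.652 0.302 0.048]
side weight_200 0.66 [158. 167.] 263 ztop 0.07 topmean [0.514 0.289 0.067] min [0.497 0.274 0.   ] max [
[... 1685 characters left out ...]
073 topmean [0.516 0.29  0.07 ] min [0.498 0.273 0.004] max [0.532 0.305 0.073]
top weight_200 0.51 [138. 164.] 101 ztop 0.056 topmean [0.633 0.285 0.052] min [0.62  0.271 0.007] max [0.645 0.299 0.056]
top block 0.77 [334. 190.] 1493 ztop 0.066 topmean [ 0.538 -0.309  0.061] min [ 0.451 -0.351  0.006] max [ 0.627 -0.266  0.066]
top stylus 0.51 [338. 165.] 16 ztop 0.122 topmean [ 0.594 -0.319  0.122] min [ 0.593 -0.324  0.067] max [ 0.598 -0.317  0.122]
top cone 0.8 [146. 235.] 346 ztop 0.063 topmean [0.408 0.251 0.061] min [0.379 0.224 0.001] max [0.434 0.278 0.063]
top bowl 0.67 [404. 158.] 1586 ztop 0.058 topmean [ 0.624 -0.524  0.055] min [ 0.561 -0.577  0.001] max [ 0.682 -0.46   0.058]
```

View pics/side0.png

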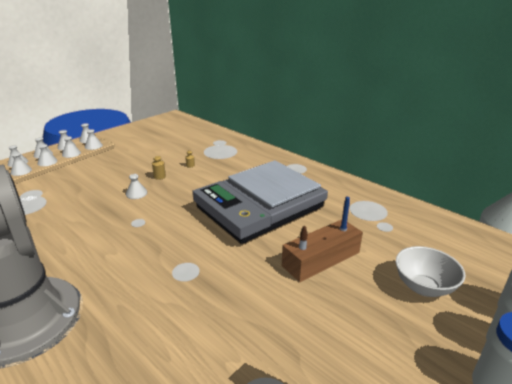

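View pics/top0.png

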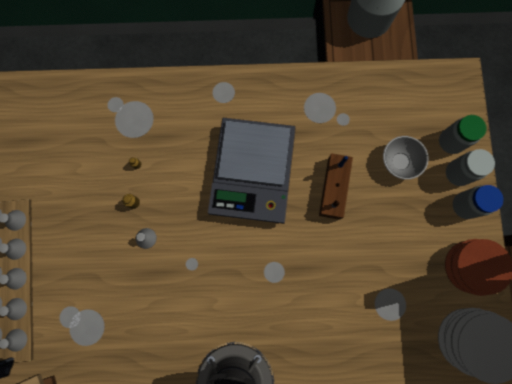

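```bash
cat >> h.py <<'E'
def go(P, yaw_y=None):
    """tool-frame shift (m) and turn about z (deg) to bring the TCP to P with closing line at world angle yaw_y (deg)"""
    s=bot.state(); R=Rot.from_quat(s["eef_rot"])
    sh=R.inv().apply(np.array(P)-s["ee_pos"])
    out=[np.round(sh,4)]
    if yaw_y is not None:
        y=R.as_matrix()[:,1]; a=np.degrees(np.arctan2(y[1],y[0])); t=(a-yaw_y+90)%180-90  # tool z down
        out.append(round(t,2))
    tz=R.as_matrix()[:,2]; out.append(("toolz",np.round(tz,3)))
    return out
E
python3 - <<'E'
from h import *
for n in ("side","top"):
    d=np.load(n+"0.npy"); im=cv2.imread(f"pics/{n}0.png")
    A=pts(n,d); 
    b=(A[:,0]>.53)&(A[:,0]<.76)&(A[:,1]>-.22)&(A[:,1]<.07)&(abs(A[:,2]-.079)<.005)
    r=cv2.minAreaRect((A[b][:,:2]*1000).astype(np.float32)); print(n,"pan",r)
    # yellow ring
    hsv=cv2.cvtColor(im,cv2.COLOR_BGR2HSV)
    P=pts(n,d); v,u=np.nonzero(d>0)
    h=hsv[v,u]; near=(abs(P[:,0]-.49)<.09)&(abs(P[:,1]+.12)<.1)&(P[:,2]>.045)
    y=near&(h[:,0]>15)&(h[:,0]<35)&(h[:,1]>120)
    print("ring",y.sum(),P[y].mean(0),P[y].min(0),P[y].max(0), u[y].mean(),v[y].mean())
    # stylus blue
    q=(abs(P[:,0]-.595)<.03)&(abs(P[:,1]+.32)<.03)&(P[:,2]>.07)
    for lo,hi in((.07,.09),(.09,.11),(.11,.13),(.13,.15)):
        k=q&(P[:,2]>lo)&(P[:,2]<hi); print("sty",lo,k.sum(),P[k].mean(0) if k.any() else'')
    k=(abs(P[:,0]-.535)<.12)&(abs(P[:,1]+.31)<.08)&(abs(P[:,2]-.061)<.005)
    print("block",cv2.minAreaRect((P[k][:,:2]*1000).astype(np.float32)))
    k=(abs(P[:,0]-.515)<.04)&(abs(P[:,1]-.29)<.04)&(P[:,2]>.062); print("w500 knob",(P[k].min(0)+P[k].max(0))/2,P[k].mean(0))
print(go([.515,.29,.12],90))
E
```

```text
side pan ((639.9412231445312, -74.50465393066406), (193.9190216064453, 173.6578369140625), 80.80116271972656)
ring 8 [ 0.48810249 -0.11857149  0.06290344] [ 0.47850672 -0.12799268  0.06183084] [ 0.49800204 -0.10628485  0.06366026] 245.0 213.25
sty 0.07 43 [ 0.59567119 -0.32438536  0.07993462]
sty 0.09 46 [ 0.59577382 -0.32452452  0.10036888]
sty 0.11 46 [ 0.59615243 -0.32440997  0.12037152]
sty 0.13 41 [ 0.59675765 -0.32386351  0.13920712]
block ((541.2662963867188, -310.0810241699219), (68.12721252441406, 181.81101989746094), 78.42081451416016)
w500 knob [0.51450002 0.29335635 0.06647059] [0.51388278 0.28913932 0.0672517 ]
top pan ((640.8541870117188, -75.16799926757812), (189.8685302734375, 171.45765686035156), 81.29389953613281)
ring 44 [ 0.487641   -0.11677614  0.06289853] [ 0.47577387 -0.13031123  0.05838221] [ 0.49916632 -0.10454238  0.06663763] 270.25 204.86363636363637
sty 0.07 8 [ 0.59651261 -0.31942487  0.07813901]
sty 0.09 11 [ 0.59662754 -0.32062693  0.09804228]
sty 0.11 11 [ 0.59559163 -0.32026345  0.12091949]
sty 0.13 19 [ 0.59832524 -0.32221549  0.1417952 ]
block ((541.7522583007812, -311.1299133300781), (64.89327239990234, 181.08592224121094), 77.85833740234375)
w500 knob [0.51671821 0.29168757 0.06935944] [0.51603371 0.29069705 0.06985593]
[array([-0.4318, -0.1465,  0.1113]), np.float64(-13.68), ('toolz', array([ 0.,  0., -1.]))]
```

Request:
{"name": "carry_out", "arguments": {
  "plan": [
    [0,0,-5,-0.05,-0.017,0.01,0.0854],
    [0,0,-10,-0.097,-0.033,0.02,0.0854],
    [0,0,-13.7,-0.145,-0.049,0.03,0.0854],
    [0,0,-13.7,-0.192,-0.065,0.04,0.0854],
    [0,0,-13.7,-0.239,-0.081,0.05,0.0854],
    [0,0,-13.7,-0.286,-0.097,0.06,0.0854],
    [0,0,-13.7,-0.333,-0.113,0.07,0.0854],
    [0,0,-13.7,-0.38,-0.129,0.08,0.0854]
  ]
}}

```text
t: 2.0
ee_pos: [0.4627, 0.3231, 0.153]
eef_rot: [-0.0, 1.0, 0.0, 0.0]
force: [0.8, 0.9, -0.5]
grip_width: 0.0854
grip_force: 0.0
```

```bash
python3 - <<'E'
from h import *
print(go([.516,.291,.016],90), bot.state()["t"], bot.state()["qpos"])
E
```

```text
[array([-0.0532, -0.0322,  0.137 ]), np.float64(0.04), ('toolz', array([ 0.001,  0.001, -1.   ]))] 2.0 [-0.77071505  0.39423341  0.17714413  1.59893058 -0.07435344  1.15412301
  0.99471525]
```

Request:
{"name": "carry_out", "arguments": {
  "plan": [
    [0,0,0,-0.027,-0.016,0.015,0.0854],
    [0,0,0,-0.0532,-0.0322,0.035,0.0854],
    [0,0,0,-0.0532,-0.0322,0.035,0.0854],
    [0,0,0,-0.0532,-0.0322,0.055,0.0854],
    [0,0,0,-0.0532,-0.0322,0.08,0.0854],
    [0,0,0,-0.0532,-0.0322,0.105,0.0854],
    [0,0,0,-0.0532,-0.0322,0.125,0.0854],
    [0,0,0,-0.0532,-0.0322,0.135,0.0854]
  ]
}}

```text
t: 2.8
ee_pos: [0.5125, 0.2921, 0.0163]
eef_rot: [-0.001, 1.0, -0.001, -0.002]
force: [-0.6, 0.7, -0.1]
grip_width: 0.0851
grip_force: 0.0
```

```bash
python3 - <<'E'
from h import *
print(go([.516,.291,.018],90), bot.state()["t"], bot.state()["force"])
p,d=imaging.capture("side"); c=p[110:210,90:260]; cv2.imwrite("pics/s1.png",cv2.resize(c,None,fx=4,fy=4,interpolation=cv2.INTER_CUBIC))
E
```

```text
[array([-0.0035, -0.0011, -0.0017]), np.float64(0.08), ('toolz', array([-0.003, -0.001, -1.   ]))] 2.8 [-0.55610664  0.66522241 -0.0742391 ]
```

View pics/s1.png

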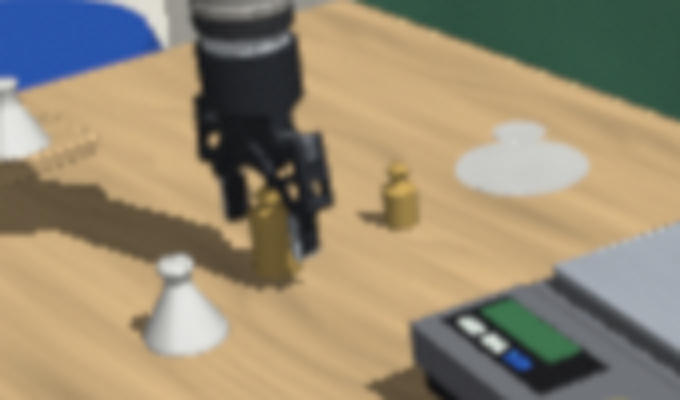

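Request:
{"name": "carry_out", "arguments": {
  "plan": [
    [0,0,0,-0.001,0,0,0.05],
    [0,0,0,-0.001,0,0,0.045],
    [0,0,0,-0.001,0,0,0.04],
    [0,0,0,-0.001,0,0,0.03],
    [0,0,0,-0.001,0,0,0.03],
    [0,0,0,-0.001,0,0,0.03],
    [0,0,0,-0.001,0,0,0.03],
    [0,0,0,-0.001,0,0,0.03]
  ]
}}

```text
t: 3.65
ee_pos: [0.5168, 0.2937, 0.0202]
eef_rot: [-0.001, 1.0, 0.002, 0.002]
force: [0.0, 1.5, 5.9]
grip_width: 0.0364
grip_force: 60.5
```

```bash
python3 - <<'E'
from h import *
s=bot.state();print(s["ee_pos"],s["t"], s["force"],s["grip_width"],s["grip_force"])
print(go([.64,-.075,.12],90))
E
```

```text
[0.51677486 0.29374653 0.02016115] 3.65 [0.0266852  1.50812139 5.86218539] 0.03640810260091266 60.52088727476075
[array([-0.1232, -0.3685, -0.1006]), np.float64(0.06), ('toolz', array([ 0.004,  0.003, -1.   ]))]
```

Request:
{"name": "carry_out", "arguments": {
  "plan": [
    [0,0,0,0,0,-0.02,0.03],
    [0,0,0,0,0,-0.05,0.03],
    [0,0,0,0,0,-0.085,0.03],
    [0,0,0,-0.008,-0.025,-0.12,0.03],
    [0,0,0,-0.021,-0.062,-0.13,0.03],
    [0,0,0,-0.034,-0.102,-0.13,0.03],
    [0,0,0,-0.048,-0.142,-0.13,0.03],
    [0,0,0,-0.062,-0.182,-0.13,0.03]
  ]
}}

```text
t: 4.45
ee_pos: [0.576, 0.1076, 0.1465]
eef_rot: [-0.0, 1.0, -0.001, -0.002]
force: [1.1, -0.2, -4.4]
grip_width: 0.0364
grip_force: 61.3
```

```bash
python3 - <<'E'
from h import *
s=bot.state();print(s["ee_pos"],s["t"], s["force"],s["grip_width"],s["grip_force"],s["dq"].round(2))
print(go([.64,-.075,.13],90))
E
```

```text
[0.57604049 0.10760017 0.14654146] 4.45 [ 1.05959062 -0.2423681  -4.40334768] 0.036355781287907146 61.29226832650602 [ 0.65  0.11  0.12 -0.15 -0.08  0.05  0.77]
[array([-0.064 , -0.1826,  0.0165]), np.float64(0.02), ('toolz', array([-0.004, -0.001, -1.   ]))]
```

Request:
{"name": "carry_out", "arguments": {
  "plan": [
    [0,0,0,-0.013,-0.035,0,0.03],
    [0,0,0,-0.026,-0.072,0,0.03],
    [0,0,0,-0.039,-0.11,0,0.03],
    [0,0,0,-0.05,-0.143,0,0.03],
    [0,0,0,-0.058,-0.167,0,0.03],
    [0,0,0,-0.062,-0.18,0,0.03],
    [0,0,0,-0.062,-0.18,0,0.03],
    [0,0,0,-0.062,-0.18,0,0.03]
  ]
}}

```text
t: 5.25
ee_pos: [0.6386, -0.0679, 0.1471]
eef_rot: [-0.001, 1.0, 0.001, -0.001]
force: [-0.5, 1.6, -4.3]
grip_width: 0.0364
grip_force: 61.3
```

```bash
python3 - <<'E'
from h import *
p,d=imaging.capture("side")
s=bot.state();print(s["ee_pos"],s["t"], s["force"],s["grip_width"])
cv2.imwrite("pics/s2.png",cv2.resize(p[90:240,180:350],None,fx=4,fy=4,interpolation=cv2.INTER_CUBIC))
P=pts("side",d); e=s["ee_pos"]; hsv=cv2.cvtColor(p,cv2.COLOR_BGR2HSV)[d>0]
k=(abs(P[:,:2]-e[:2])<.04).all(1)&(P[:,2]>.09)&(P[:,2]<.22)&(hsv[:,0]>12)&(hsv[:,0]<32)&(hsv[:,1]>100)
print("brass",k.sum(),P[k].min(0),P[k].max(0),P[k].mean(0))
print(go([.64,-.075,.13],90))
E
```

```text
[ 0.63889482 -0.06663204  0.14736854] 5.3 [-1.37191214  1.01088531 -4.61787736] 0.03643331054812113
brass 266 [ 0.61737354 -0.09016785  0.13014958] [ 0.65057409 -0.04992668  0.20125142] [ 0.6265468  -0.07399515  0.16313896]
[array([-0.0011, -0.0084,  0.0173]), np.float64(0.21), ('toolz', array([-0.002,  0.003, -1.   ]))]
```

View pics/s2.png

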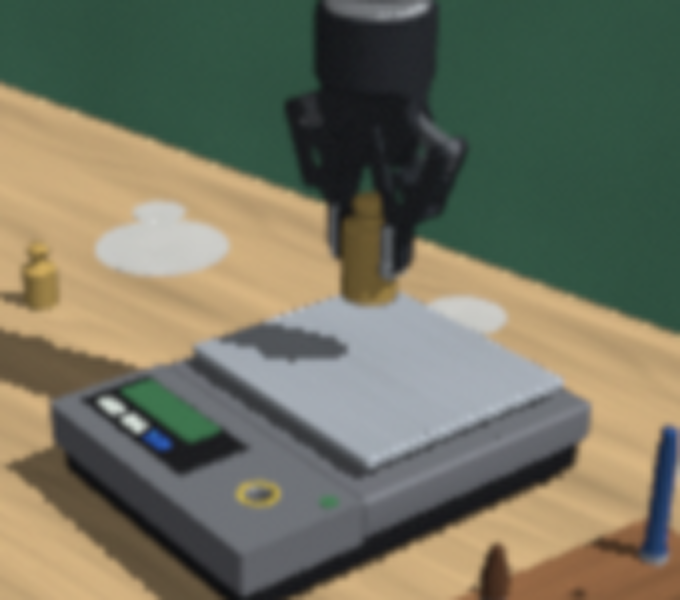

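Request:
{"name": "carry_out", "arguments": {
  "plan": [
    [0,0,0,-0.001,-0.004,0.004,0.03],
    [0,0,0,-0.001,-0.008,0.01,0.03],
    [0,0,0,-0.001,-0.008,0.018,0.03],
    [0,0,0,-0.001,-0.008,0.026,0.03],
    [0,0,0,-0.001,-0.008,0.034,0.03],
    [0,0,0,-0.001,-0.008,0.04,0.03],
    [0,0,0,-0.001,-0.008,0.043,0.03],
    [0,0,0,-0.001,-0.008,0.044,0.03]
  ]
}}

```text
t: 6.1
ee_pos: [0.6403, -0.0779, 0.1035]
eef_rot: [-0.0, 1.0, 0.0, -0.0]
force: [0.9, -0.6, -4.1]
grip_width: 0.0363
grip_force: 61.3
```

Request:
{"name": "carry_out", "arguments": {
  "plan": [
    [0,0,0,0,0.002,0.001,0.03],
    [0,0,0,0,0.002,0.002,0.03],
    [0,0,0,0,0.002,0.003,0.03],
    [0,0,0,0,0.002,0.004,0.03],
    [0,0,0,0,0.002,0.0045,0.03],
    [0,0,0,0,0.002,0.005,0.03],
    [0,0,0,0,0.002,0.005,0.03],
    [0,0,0,0,0.002,0.005,0.03]
  ]
}}

```text
t: 6.9
ee_pos: [0.6405, -0.0761, 0.0991]
eef_rot: [-0.0, 1.0, 0.0, 0.0]
force: [0.2, -0.5, -4.5]
grip_width: 0.0363
grip_force: 61.3
```

Request:
{"name": "carry_out", "arguments": {
  "plan": [
    [0,0,0,0,0,0.0005,0.03],
    [0,0,0,0,0,0.001,0.03],
    [0,0,0,0,0,0.0015,0.03],
    [0,0,0,0,0,0.002,0.03],
    [0,0,0,0,0,0.0025,0.03],
    [0,0,0,0,0,0.003,0.03],
    [0,0,0,0,0,0.003,0.03],
    [0,0,0,0,0,0.003,0.03]
  ]
}}

```text
t: 7.7
ee_pos: [0.6406, -0.0761, 0.0967]
eef_rot: [-0.0, 1.0, 0.0, 0.0]
force: [-1.7, -0.8, 0.2]
grip_width: 0.0363
grip_force: 61.8
```

Request:
{"name": "carry_out", "arguments": {
  "plan": [
    [0,0,0,0,0,0,0.038],
    [0,0,0,0,0,0,0.045],
    [0,0,0,0,0,0,0.055],
    [0,0,0,0,0,0,0.07],
    [0,0,0,0,0,0,0.0854],
    [0,0,0,0,0,0,0.0854],
    [0,0,0,0,0,-0.005,0.0854],
    [0,0,0,0,0,-0.015,0.0854]
  ]
}}

```text
t: 8.5
ee_pos: [0.6398, -0.076, 0.1107]
eef_rot: [-0.0, 1.0, 0.0, -0.001]
force: [0.0, 0.6, 1.0]
grip_width: 0.0855
grip_force: 0.0
```

Request:
{"name": "carry_out", "arguments": {
  "plan": [
    [0,0,0,0,0,-0.02,0.0854],
    [0,0,0,0,0,-0.045,0.0854],
    [0,0,0,0,0,-0.075,0.0854],
    [0,0,0,0,0,-0.105,0.0854],
    [0,0,0,0,0,-0.12,0.0854],
    [0,0,0,0,-0.03,-0.12,0.0854],
    [0,0,0,0.005,-0.07,-0.12,0.0854],
    [0,0,0,0.01,-0.11,-0.12,0.0854]
  ]
}}

```text
t: 9.3
ee_pos: [0.631, -0.1866, 0.2326]
eef_rot: [-0.001, 1.0, -0.0, 0.001]
force: [0.3, -0.1, -0.4]
grip_width: 0.0854
grip_force: 0.0
```

```bash
python3 - <<'E'
from h import *
s=bot.state();print(s["ee_pos"],s["t"], s["force"],s["grip_width"],s["qpos"].round(2))
p,d=imaging.capture("side")
cv2.imwrite("pics/s3.png",cv2.resize(p[90:270,180:380],None,fx=3.3,fy=3.3,interpolation=cv2.INTER_CUBIC))
p2,d2=imaging.capture("top")
for n,d in (("side",d),("top",d2)):
    P=pts(n,d); k=(abs(P[:,:2]-[.64,-.075])<.06).all(1)&(P[:,2]>.12)&(P[:,2]<.155)
    print(n,k.sum(),(P[k].min(0)+P[k].max(0))/2,P[k].max(0))
print(go([.6,-.3225,.19],90-11.9),go([.6,-.3225,.19],-11.9))
E
```

```text
[ 0.63100471 -0.18655226  0.23258498] 9.3 [ 0.34913727 -0.07547    -0.37583555] 0.08538630462544432 [ 0.07  0.55  0.33  1.18 -0.17  1.43  1.95]
side 143 [ 0.63853027 -0.0787821   0.13389899] [ 0.65652775 -0.06032821  0.14765297]
top 148 [ 0.64023653 -0.07827731  0.13693035] [ 0.65849386 -0.0614848   0.15334428]
[array([ 0.0261, -0.1257,  0.0436]), np.float64(11.18), ('toolz', array([-0.001, -0.009, -1.   ]))] [array([ 0.0261, -0.1257,  0.0436]), np.float64(-78.82), ('toolz', array([-0.001, -0.009, -1.   ]))]
```

View pics/s3.png

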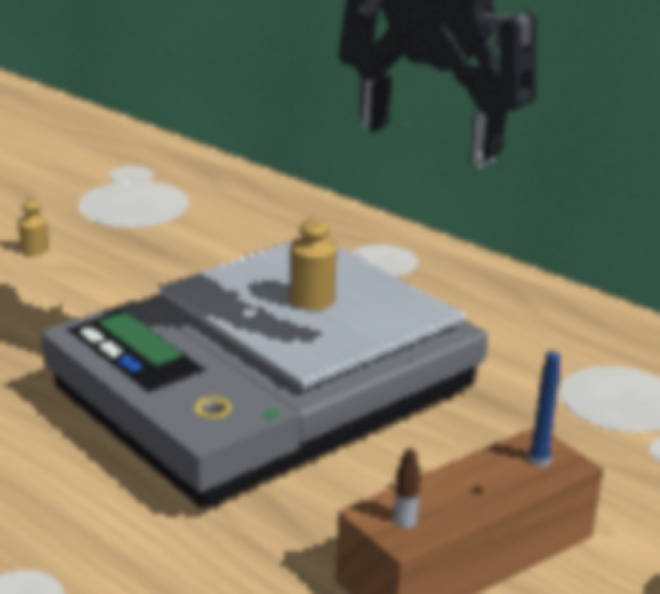

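Request:
{"name": "carry_out", "arguments": {
  "plan": [
    [0,0,0,0.008,-0.04,0.01,0.0854],
    [0,0,0,0.018,-0.08,0.02,0.0854],
    [0,0,0,0.025,-0.11,0.03,0.0854],
    [0,0,0,0.03,-0.128,0.04,0.0854],
    [0,0,0,0.03,-0.134,0.042,0.0854],
    [0,0,0,0.03,-0.134,0.042,0.0854],
    [0,0,0,0.03,-0.134,0.042,0.0854],
    [0,0,0,0.03,-0.134,0.042,0.0854]
  ]
}}

```text
t: 10.2
ee_pos: [0.6024, -0.3174, 0.1899]
eef_rot: [-0.002, 1.0, 0.001, 0.001]
force: [0.2, 1.3, -0.1]
grip_width: 0.0852
grip_force: 0.0
```

```bash
python3 - <<'E'
from h import *
p,d=imaging.capture("side")
s=bot.state();print(s["ee_pos"],s["t"],s["grip_width"],s["eef_rot"])
P=pts("side",d); k=(abs(P[:,:2]-[.6,-.3225])<.02).all(1)&(P[:,2]>.07)&(P[:,2]<.13)
print(P[k].mean(0),P[k].min(0),P[k].max(0))
print(go([.6,-.3225,.081],90))
E
```

```text
[ 0.60216417 -0.31772679  0.18984165] 10.25 0.08545072957796059 [-1.96754386e-03  9.99997605e-01  4.50056127e-04  8.46130320e-04]
[ 0.5960661  -0.32432345  0.10030146] [ 0.59145789 -0.32920709  0.07031652] [ 0.60547913 -0.31633304  0.12973947]
[array([ 0.0024, -0.0049,  0.1088]), np.float64(0.23), ('toolz', array([ 0.002,  0.001, -1.   ]))]
```

Request:
{"name": "carry_out", "arguments": {
  "plan": [
    [0,0,0,0.002,-0.005,0.01,0.0854],
    [0,0,0,0.002,-0.005,0.025,0.0854],
    [0,0,0,0.002,-0.005,0.045,0.0854],
    [0,0,0,0.002,-0.005,0.065,0.0854],
    [0,0,0,0.002,-0.005,0.085,0.0854],
    [0,0,0,0.002,-0.005,0.1,0.0854],
    [0,0,0,0.002,-0.005,0.105,0.0854],
    [0,0,0,0.002,-0.005,0.105,0.06]
  ]
}}

```text
t: 11.05
ee_pos: [0.5981, -0.3248, 0.0831]
eef_rot: [-0.0, 1.0, 0.0, -0.001]
force: [0.1, -0.1, 0.3]
grip_width: 0.0732
grip_force: 0.0
```

Request:
{"name": "carry_out", "arguments": {
  "plan": [
    [0,0,0,0,0,0,0.04],
    [0,0,0,0,0,0,0.03],
    [0,0,0,0,0,0,0.02],
    [0,0,0,0,0,0,0.015],
    [0,0,0,0,0,0,0.008],
    [0,0,0,0,0,0,0.005],
    [0,0,0,0,0,0,0.005],
    [0,0,0,0,0,0,0.005]
  ]
}}

```text
t: 11.85
ee_pos: [0.5991, -0.3242, 0.0847]
eef_rot: [-0.001, 1.0, 0.001, 0.0]
force: [-1.3, 3.0, 5.1]
grip_width: 0.0114
grip_force: 58.6
```

Request:
{"name": "carry_out", "arguments": {
  "plan": [
    [0,0,0,0,0,-0.005,0.005],
    [0,0,0,0,0,-0.02,0.005],
    [0,0,0,0,0,-0.04,0.005],
    [0,0,0,0,0,-0.06,0.005],
    [0,0,0,0,0,-0.08,0.005],
    [0,0,0,0,0,-0.1,0.005],
    [0,0,0,0.005,0.01,-0.115,0.005],
    [0,0,0,0.015,0.028,-0.12,0.005]
  ]
}}

```text
t: 12.65
ee_pos: [0.5837, -0.2998, 0.2069]
eef_rot: [0.001, 1.0, -0.002, 0.002]
force: [0.3, 0.1, -0.9]
grip_width: 0.0114
grip_force: 58.5
```

Request:
{"name": "carry_out", "arguments": {
  "plan": [
    [0,0,0,0.015,0.027,0,0.005],
    [0,0,0,0.03,0.056,0,0.005],
    [0,0,0,0.047,0.086,0,0.005],
    [0,0,0,0.063,0.117,0,0.005],
    [0,0,0,0.08,0.148,0,0.005],
    [0,0,0,0.09,0.168,0,0.005],
    [0,0,0,0.095,0.178,0,0.005],
    [0,0,0,0.095,0.178,0,0.005]
  ]
}}

```text
t: 13.45
ee_pos: [0.4882, -0.1179, 0.2047]
eef_rot: [-0.001, 1.0, 0.0, 0.0]
force: [0.6, 0.2, -0.8]
grip_width: 0.0116
grip_force: 58.5
```

```bash
cat > look.py <<'E'
from h import *
import sys
s=bot.state()
p,d=imaging.capture("side"); p2,d2=imaging.capture("top")
e=bot.state()["ee_pos"]; print(e,s["t"],s["force"],s["torque"],s["grip_width"],s["eef_rot"].round(3))
P=pts("side",d); k0=(abs(P[:,:2]-e[:2])<.03).all(1)
bs=np.arange(e[2]-.085,e[2]-.0,.008)
for z in bs:
    k=k0&(P[:,2]>z)&(P[:,2]<z+.008)&(P[:,2]>.068)
    if k.sum(): print(round(z+.004-e[2],4),k.sum(),np.round((P[k].mean(0))-e,4), "min z",round(P[k][:,2].min(),4))
print("hole px side",proj("side",[.4875,-.117,.062]),"tip px",proj("side",e-[0,0,.08]))
u,v=proj("side",e-[0,0,.06])[0].astype(int); x0=max(u-45,0);y0=max(v-35,0)
cv2.imwrite(sys.argv[1],cv2.resize(p[y0:y0+80,x0:x0+100],None,fx=7,fy=7,interpolation=cv2.INTER_CUBIC)); print("crop",x0,y0)
E
python3 look.py pics/s4.png
```

```text
[ 0.48889403 -0.12062975  0.20455428] 13.45 [ 0.63822562  0.18316166 -0.75407425] [-0.00569767  0.02210047  0.06076782] 0.011608332015363026 [-0.001  1.     0.     0.   ]
-0.073 9 [-0.002  -0.     -0.0729] min z 0.1281
-0.065 10 [-0.002   0.0002 -0.0645] min z 0.1369
-0.057 9 [-0.0012 -0.0001 -0.0564] min z 0.1442
-0.049 10 [-0.0011  0.001  -0.0486] min z 0.1519
-0.041 8 [-0.0008  0.0005 -0.0407] min z 0.1605
-0.033 9 [-0.0017  0.0005 -0.0331] min z 0.1685
-0.025 12 [-0.0038 -0.0021 -0.0237] min z 0.1757
-0.017 23 [-0.0038 -0.002  -0.017 ] min z 0.1845
-0.009 16 [-0.0034 -0.0025 -0.0092] min z 0.1917
-0.001 17 [-0.0047 -0.0026  0.0001] min z 0.1998
hole px side [[244.36474532 213.40888505]] tip px [[245.63685298 191.33110663]]
crop 200 148
```

View pics/s4.png

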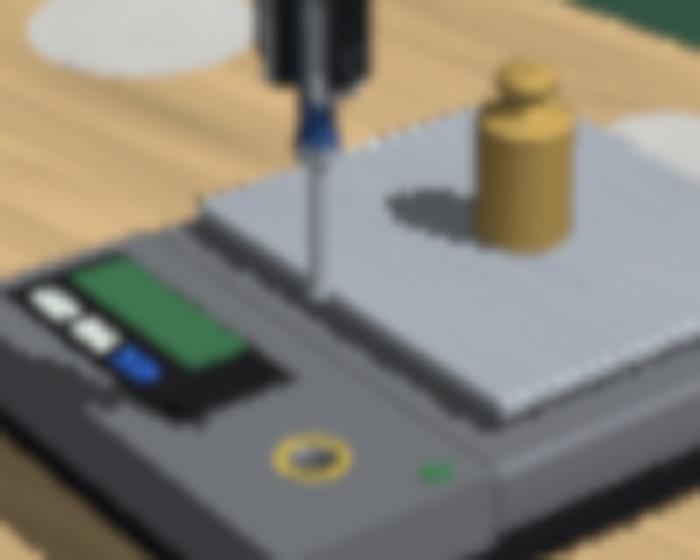

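Request:
{"name": "carry_out", "arguments": {
  "plan": [
    [0,0,0,0.001,0.002,0.008,0.005],
    [0,0,0,0.001,0.002,0.018,0.005],
    [0,0,0,0.001,0.002,0.03,0.005],
    [0,0,0,0.001,0.002,0.042,0.005],
    [0,0,0,0.001,0.002,0.05,0.005],
    [0,0,0,0.001,0.002,0.054,0.005],
    [0,0,0,0.001,0.002,0.054,0.005],
    [0,0,0,0.001,0.002,0.054,0.005]
  ]
}}

```text
t: 14.35
ee_pos: [0.4879, -0.1172, 0.1504]
eef_rot: [-0.0, 1.0, -0.0, 0.0]
force: [0.3, -0.8, -0.5]
grip_width: 0.0118
grip_force: 58.5
```

```bash
python3 look.py pics/s5.png; python3 -c "
from h import *
print([bot.state()['ee_pos'].round(4) for _ in range(2)])
imaging.capture('top');print(bot.state()['ee_pos'])"
```

```text
[ 0.48809462 -0.11724925  0.15071107] 14.35 [ 0.27106928 -0.8345292  -0.45590688] [ 0.01423251 -0.02209375  0.03516474] 0.011832227359665768 [-0.  1. -0.  0.]
-0.081 2 [-0.0002 -0.0017 -0.0782] min z 0.0718
-0.073 10 [-0.0007 -0.0022 -0.0726] min z 0.0753
-0.065 7 [-0.0005 -0.0021 -0.0645] min z 0.0836
-0.057 8 [-0.0007 -0.0024 -0.0576] min z 0.0908
-0.049 10 [-0.0003 -0.0025 -0.0492] min z 0.0989
-0.041 8 [-0.0007 -0.0022 -0.0411] min z 0.1063
-0.033 9 [-0.0007 -0.0027 -0.033 ] min z 0.1147
-0.025 9 [-0.0024 -0.0052 -0.0238] min z 0.1224
-0.017 25 [-0.0026 -0.0045 -0.0178] min z 0.1297
-0.009 14 [-0.0032 -0.0044 -0.0091] min z 0.1379
-0.001 14 [-0.0047 -0.0057  0.0008] min z 0.1458
hole px side [[244.36474532 213.40888505]] tip px [[244.57924265 210.31919777]]
crop 199 168
[array([ 0.4881, -0.1172,  0.1507]), array([ 0.4881, -0.1172,  0.1507])]
[ 0.48805214 -0.11723707  0.15071697]
```

View pics/s5.png

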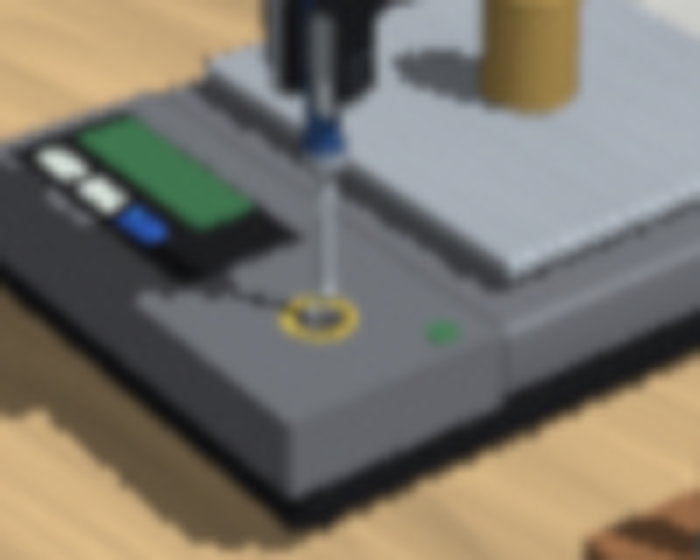

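```bash
python3 - <<'E'
from h import *
for n in ("side","top"):
    p,d=imaging.capture(n); c=imaging.camera_info(n)
    hsv=cv2.cvtColor(p,cv2.COLOR_BGR2HSV)
    hp=proj(n,[.4875,-.117,.062])[0]; u0,v0=hp.round().astype(int)
    sub=hsv[v0-8:v0+9,u0-8:u0+9].astype(int); m=(sub[...,0]>15)&(sub[...,0]<35)&(sub[...,1]>90)
    v,u=np.nonzero(m); print(n,"ring n",m.sum(),"bbox mid",(u.min()+u.max())/2+u0-8,(v.min()+v.max())/2+v0-8,"mean",u.mean()+u0-8,v.mean()+v0-8,"proj",hp)
    w=sub[...,1].astype(float)*((sub[...,0]>12)&(sub[...,0]<38)&(sub[...,1]>50)); g=np.mgrid[-8:9,-8:9]; print(" sat-weighted",(w*g[1]).sum()/w.sum()+u0,(w*g[0]).sum()/w.sum()+v0)
    if n=="side":
        for r in range(v0-16,v0-2): print(r,p[r,u0-4:u0+7].mean(1).astype(int), "expected axis col",round(proj(n,[.4875,-.117,.062+(v0-r)*.0029])[0][0],2))
E
```

```text
side ring n 31 bbox mid 244.0 213.0 mean 243.93548387096774 213.1290322580645 proj [244.36474532 213.40888505]
 sat-weighted 244.19053301511536 213.14101034208431
197 [116 117 116 111 112 130 134 119 109 102  87] expected axis col 244.18
198 [114 116 116 113 112 130 132 118 112 112 110] expected axis col 244.19
199 [104 113 115 113 112 130 133 116 109 112 114] expected axis col 244.21
200 [ 79 100 109 111 112 130 134 120 112 109 110] expected axis col 244.22
201 [ 53  76  98 109 112 130 135 122 116 113 110] expected axis col 244.23
202 [ 61  79 100 110 112 130 134 122 117 116 114] expected axis col 244.24
203 [ 91 105 112 112 111 129 135 123 117 116 116] expected axis col 244.25
204 [111 115 115 113 111 129 135 123 117 116 116] expected axis col 244.26
205 [116 116 116 113 111 129 134 122 117 117 116] expected axis col 244.27
206 [117 117 116 113 110 129 134 123 117 117 117] expected axis col 244.29
207 [116 117 116 113 112 130 136 123 117 117 116] expected axis col 244.3
208 [117 117 116 114 115 139 145 126 117 117 117] expected axis col 244.31
209 [116 118 120 117 120 145 152 130 119 117 117] expected axis col 244.32
210 [115 125 126 125 120 129 134 128 125 120 117] expected axis col 244.33Traceback (most recent call last):
  File "<stdin>", line 7, in <module>
    return umr_minimum(a, axis, None, out, keepdims, initial, where)
ValueError: zero-size array to reduction operation minimum which has no identity
```

Request:
{"name": "carry_out", "arguments": {
  "plan": [
    [0,0,0,0.0016,0.0016,0,0.005],
    [0,0,0,0.0016,0.0016,0.002,0.005],
    [0,0,0,0.0016,0.0016,0.005,0.005],
    [0,0,0,0.0016,0.0016,0.008,0.005],
    [0,0,0,0.0016,0.0016,0.011,0.005],
    [0,0,0,0.0016,0.0016,0.013,0.005],
    [0,0,0,0.0016,0.0016,0.015,0.005],
    [0,0,0,0.0016,0.0016,0.015,0.005]
  ]
}}

```text
t: 15.4
ee_pos: [0.4857, -0.1155, 0.1347]
eef_rot: [-0.0, 1.0, 0.0, -0.0]
force: [0.3, 0.2, -1.4]
grip_width: 0.0115
grip_force: 58.5
```

Request:
{"name": "carry_out", "arguments": {
  "plan": [
    [0,0,0,0,0,0.0015,0.005],
    [0,0,0,0,0,0.003,0.005],
    [0,0,0,0,0,0.0045,0.005],
    [0,0,0,0,0,0.006,0.005],
    [0,0,0,0,0,0.007,0.005],
    [0,0,0,0,0,0.008,0.005],
    [0,0,0,0,0,0.009,0.005],
    [0,0,0,0,0,0.009,0.005]
  ]
}}

```text
t: 16.2
ee_pos: [0.486, -0.1155, 0.1262]
eef_rot: [-0.0, 1.0, 0.0, 0.0]
force: [0.2, 0.5, 1.4]
grip_width: 0.0117
grip_force: 58.6
```

Request:
{"name": "carry_out", "arguments": {
  "plan": [
    [0,0,0,0,0,0.001,0.005],
    [0,0,0,0,0,0.002,0.005],
    [0,0,0,0,0,0.003,0.005],
    [0,0,0,0,0,0.004,0.005],
    [0,0,0,0,0,0.005,0.005],
    [0,0,0,0,0,0.006,0.005],
    [0,0,0,0,0,0.006,0.005],
    [0,0,0,0,0,0.006,0.005]
  ]
}}

```text
t: 17.0
ee_pos: [0.4863, -0.1156, 0.1209]
eef_rot: [-0.0, 1.0, 0.0, 0.0]
force: [-2.5, 0.2, 6.2]
grip_width: 0.0115
grip_force: 59.4
```

Request:
{"name": "carry_out", "arguments": {
  "plan": [
    [0,0,0,0,0,0.0005,0.005],
    [0,0,0,0,0,0.001,0.005],
    [0,0,0,0,0,0.0015,0.005],
    [0,0,0,0,0,0.002,0.005],
    [0,0,0,0,0,0.002,0.005],
    [0,0,0,0,0,0.002,0.005],
    [0,0,0,0,0,0.002,0.005],
    [0,0,0,0,0,0.002,0.005]
  ]
}}

```text
t: 17.8
ee_pos: [0.4868, -0.1157, 0.1204]
eef_rot: [-0.0, 1.0, 0.0, 0.001]
force: [-3.4, 0.8, 14.0]
grip_width: 0.0112
grip_force: 60.2
```

```bash
python3 - <<'E'
from h import *
p,d=imaging.capture("side"); s=bot.state(); print(s["ee_pos"],s["force"],s["grip_width"],s["t"])
cv2.imwrite("pics/s6.png",cv2.resize(p[130:290,120:370],None,fx=3,fy=3,interpolation=cv2.INTER_CUBIC))
E
```

```text
[ 0.48681327 -0.11566979  0.12041882] [-2.90890264  0.29904431 14.03790841] 0.011813524453992235 17.85
```

View pics/s6.png

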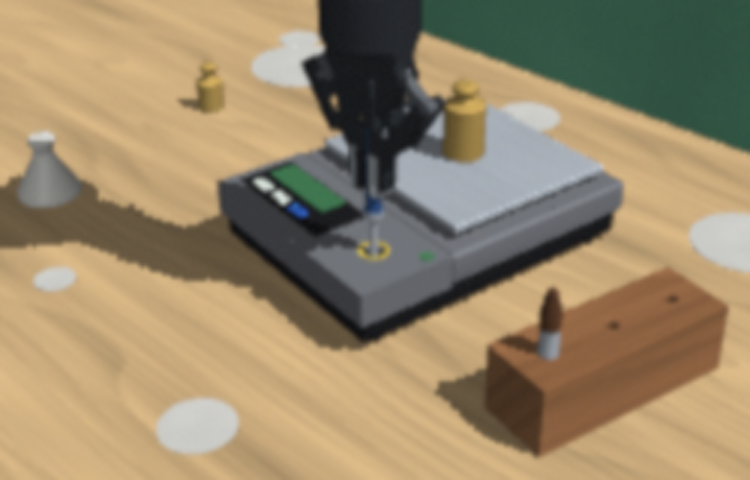

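```bash
python3 -c "
from rig import bot
print(bot.job_done())"
```

```text
the job is handed in; nothing more can be done
None
```

I handed the job in at about 18 s with the 500 g weight standing upright about 3 mm from the pan's centre, and the gripped stylus pressing the calibration button onto its hard stop with about 14 N; no verdict was returned.

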